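# Switch the blasting unit to the coarse-grit tank and purge the hose

## Robot

A 6-joint arm with a two-finger parallel gripper is mounted at the origin on the work surface. World frame = base frame: x ahead of the robot, y to its left, z up, the work surface at z = 0. Lengths are in m, angles in rad, forces in N, time in s.
With the tool pointing down it reaches from about 0.4 to 0.825 m from the base axis. Payload 7 kg.
Tool frame: the origin (TCP) lies at the very end of the fingers, on their centre line; the grasp point (between the pads) lies 19 mm behind it; z points along the fingers, y is the line along which they close (so a half turn about z gives the same grasp; the last joint's range is limited). The gripper opens to 88 mm and grips with 3 to 60 N. Pads are 19 mm wide; open, the fingers measure 130 mm over their backs; the gripper's body (78 mm by 193 mm) begins 47 mm behind the grasp point.
Start: joints at [1.522, 0.359, 0.012, 0, -1.224, -0.288], TCP at [0.223, 0.637, 0.227] pointing down, gripper open.
Joint ranges: [-3.07, 3.07], [-1.43, 2.12], [-1.02, 1.25], [-3.03, 1.67], [-3.05, -0], [-3.03, 3.03]. Speed limits (rad/s): [2.39, 2.39, 3.01, 3.14, 3.14, 3.14].

## Interface

Orientations are given as a rotation vector (axis times angle).
In Python, from plant import robot gives the robot as it stands. The module is installed in compiled form; this text tells all that it offers.
- The arm moves only by the tool move_arm, never from a script. Its argument "moves" is a list of rows, each a list of 6 numbers: the shift along the tool's x, y, z each as a share of 120 mm, from -1 to 1, then the turn, a rotation vector about the tool's x, y, z each as a share of pi/2 rad, from -1 to 1. In form: [[x, y, z, rx, ry, rz], ...]. A call has 1 to 8 rows; each row is the pose to reach, as a shift and turn from the pose commanded when the call began, along the tool's axes at that moment; what a row does not reach only later rows make up. A row lasts 1/10 s, in which the tool goes at most 50 mm and 8.59 degrees, less where a joint would pass 70% of its speed; a pose out of reach is approached as far as the arm can. A call with a number of a shift or a turn outside -1 to 1 is refused whole. A call with a gripper value outside its range is refused whole. "gripper" is the opening, from -1 (shut) to 1 (fully open), set as the call begins (left out, the last holds). The fingers move at their own pace and stop on an object; "newtons" is the grip in N (left out, the last holds). Time passes only in rows, so rows that repeat a pose let the fingers close. It gives the time, the measured TCP pose, the force, the opening and the grip force at its end, in the units of the state.
- robot.sense(): the state, without advancing time (a new reading comes with each control period).
- robot.read_camera(name): name is "scene" or "top" or "wrist"; returns the picture (420x560x3 uint8, blue, green, red); there is no depth.
- robot.camera_model(name): a dict with "camera_matrix" (3x3 intrinsics, pixels), "k1" (the pictures are not rectified: a ray, as slopes to the right and down, at radius r is drawn at 1 + k1 r^2 times it, then the intrinsics apply), "rvec" (rotation vector, rad) and "tvec" (3), from world to camera coordinates, as OpenCV has them. Camera axes: x right, y down, z forward; pixel columns grow to the right and rows downward; lengths in m; the calibration is good to about 2 mm. A picture is of the moment at which its call begins: read the wrist's pose just before it. camera_model takes no time and is no camera call; for the wrist camera it gives the pose at the moment of the call.
- robot.sign_off(): hands the job in; it is judged then, once.
Trained networks look in the newest picture that a camera, given by its name, has taken for a name from the list of things; names that differ only in an ending like _2 or _b are one class to them, and where a whole thing is asked for, a point or a joint stands for the part that bears it (a point fixed in the world has none). Each returns a list of dicts, best first, with "score" (0 to 1); they miss things now and then, are a little off and sometimes report something else, mostly with a low value. They report only what shows in the picture. A call takes as long as a camera call.
- robot.boxes_of(camera, target): "extent" ([left, top, right, bottom] as shares, 0 to 1, of the picture: columns of its width, rows of its height, round what is visible of it).
- robot.cut_out(camera, target): "mask" (420x560 bool, what is visible of it) and "extent" ([left, top, right, bottom] as shares, 0 to 1, of the picture: columns of its width, rows of its height, round what is visible of it).
- robot.landmark_of(camera, target): "centre" ([column, row] as shares, 0 to 1, of the picture: columns of its width, rows of its height: a listed point, or the origin of a listed thing).
The state is a dict: "time": time; "joint_positions": joint angles; "qd": joint speeds; "effort": joint torques, N m; "tool_pos": TCP position; "tcp_rot": TCP orientation; "ft_force": force on the tool from outside, world axes, zero at the start; "moment": the same for the moment, N m; "grip_width": finger opening in m; "grasp_force": force on a finger pad.
Only numpy, scipy, OpenCV 4.12 (cv2) and the standard library are available. Lean on these libraries where they do the work, as an engineer would, in place of code of your own. Each camera call takes 0.05 s, during which the arm holds its last target. There are 200 camera calls.

## Task

The next mosaic needs the coarse grit, which is in the wide tank with the bar across its lid. Push the tab of the blasting unit's selector round with a fingertip, gently and without pinching it, until it clicks home pointing straight at that tank; only then press the purge button fully down to clear the hose, and let it come up again. Leave everything loose where it lies.

Things in the scene. Friction and masses are not known exactly. Their poses are not given: they have to be found in the camera images.
- blaster: blasting unit with four grit tanks, fixed: grey cabinet with steel deck, 390 (x) by 410 (y) by 100 mm high; origin under its centre on the table, z up, -x side toward the robot (turned up to 0.5 rad). In its frame the tanks stand at bearings 60, 120, 240, 300 degrees counter-clockwise from +x, the closed mark at 180, the purge button at 0
- valve_axis (a point): point on the selector's upright turning axis, at the tab's mid-height, 174 mm above the table, over the round aluminium valve body (radius 48 mm) in the middle of the deck; axes parallel to blaster's. The selector has an aluminium cap of radius 41 mm, its hub nut up to 165 mm above the table
- selector (a joint): selector angle in rad, positive counter-clockwise from above. 0: closed, pointer to the unit's -x side; tanks at -2.094, -1.047, 1.047, 2.094; stops at -2.27 and 2.27, so it cannot pass over the purge button. A sprung star wheel holds it at each of the five: about 5 N at the tab pushes it out; past half-way (0.52 rad) it swings on by itself and clicks home at the next
- tab (a point): centre of the selector's upright black finger tab, 61 mm from the axis, 174 mm above the table. The tab is 24 mm long radially, 14 mm thick, from 158 to 191 mm above the table, on a flat black pointer arm 16 mm wide that reaches 80 mm from the axis, top at 158 mm. The pointer points from the axis through the tab. Everything else on the deck is lower than 166 mm
- tab_left: thin black rubber facing, 24 mm (radially) by 29 mm (high) by 2 mm, glued to the left side of the selector's tab as seen looking from the valve's axis out along the pointer; origin at its centre, 7 mm from the tab's mid-plane to its outer surface; pushing on it turns the selector clockwise seen from above (joint value falls)
- tab_right: thin black rubber facing, 24 mm (radially) by 29 mm (high) by 2 mm, glued to the right side of the selector's tab as seen looking from the valve's axis out along the pointer; origin at its centre, 7 mm from the tab's mid-plane to its outer surface; pushing on it turns the selector counter-clockwise seen from above (joint value grows)
- purge (a joint): travel of the purge button in m: 0 up, 0.008 fully down; a spring brings it up again. About 2 N starts it, 6 N holds it fully down
- purge_top (a point): centre of the top face of the purge button, a round aluminium plunger of radius 18 mm on a pedestal of radius 30 mm at 120 mm from the valve's axis on the unit's +x side; 159 mm above the table when up; it is pressed straight down
- tank_bar: the wide tank: 80 mm across, flat steel lid with one straight bar (66 by 10 mm) across it, 52 mm above the deck; the only one so wide; fixed in one of the four places, which one differs from start to start; origin at its centre on the deck (100 mm above the table), z up
- tank_dome: tank 58 mm across with a plain domed lid, 51 mm high, fixed in another of the places; origin as above
- tank_knob: tank 58 mm across with a flat lid and a small round knob in its middle, 51 mm high, fixed in another; origin as above
- tank_hex: slim tank 42 mm across with a tall six-sided cap, 50 mm high, fixed in another; origin as above
- station1 (a point): place of a tank on the deck, on its underside plane, 135 mm from the valve's axis; the selector points at it when its joint reads -2.094 rad
- station2 (a point): place of a tank on the deck, on its underside plane, 135 mm from the valve's axis; the selector points at it when its joint reads -1.047 rad
- station3 (a point): place of a tank on the deck, on its underside plane, 135 mm from the valve's axis; the selector points at it when its joint reads 1.047 rad
- station4 (a point): place of a tank on the deck, on its underside plane, 135 mm from the valve's axis; the selector points at it when its joint reads 2.094 rad
- pen: loose blasting pen, 13 mm square and about 135 mm long along its y axis, lying on the deck near the unit's -x edge; origin under its middle; not part of the job
- nozzle_tin: loose round tin, 38 mm across, 35 mm high, on the deck between two tanks, near a side edge; origin under it; not part of the job
- test_stone: loose marble block, 45 by 35 by 22 mm, on the deck between two tanks, near a side edge; origin under it; not part of the job
- plaster_bowl: black rubber bowl, 120 mm across, 55 mm high, on the table at the right; origin under it
- brush: flat brush lying on the table at the left; origin under its middle
- hammer: hammer lying on the table at the left; origin under its middle
- glue_jar: white jar, 70 mm across, 100 mm high, on the table at the left; origin under it

How it is judged:
On the way, in this order (a step that is already met when the one before it is completed fails the run):
1. the selector has clicked home pointing at the wide tank (((horizontal distance between tank_bar and station1 below 0.03 m and value of joint selector between -2.214 and -1.974 rad) or (horizontal distance between tank_bar and station2 below 0.03 m and value of joint selector between -1.167 and -0.927 rad) or (horizontal distance between tank_bar and station3 below 0.03 m and value of joint selector between 0.927 and 1.167 rad) or (horizontal distance between tank_bar and station4 below 0.03 m and value of joint selector between 1.974 and 2.214 rad))), for 0.3 s.
2. the purge button is pressed fully down (value of joint purge above 0.0065 m), for 0.05 s.
At the end, for the whole second after the job is handed in: the selector rests within 0.12 rad (7 degrees) of the wide tank's position and the purge button is up again (within 2 mm), after having been pressed at least 6.5 mm of its 8 mm with the selector there (((horizontal distance between tank_bar and station1 below 0.03 m and value of joint selector between -2.214 and -1.974 rad) or (horizontal distance between tank_bar and station2 below 0.03 m and value of joint selector between -1.167 and -0.927 rad) or (horizontal distance between tank_bar and station3 below 0.03 m and value of joint selector between 0.927 and 1.167 rad) or (horizontal distance between tank_bar and station4 below 0.03 m and value of joint selector between 1.974 and 2.214 rad)) and velocity of joint selector between -0.05 and 0.05 rad/s and value of joint purge below 0.002 m); the robot touches nothing.
It fails at once if the purge button is pressed (more than 3 mm) while the selector does not point at the wide tank (value of joint purge above 0.003 m and not ((horizontal distance between tank_bar and station1 below 0.03 m and value of joint selector between -2.214 and -1.974 rad) or (horizontal distance between tank_bar and station2 below 0.03 m and value of joint selector between -1.167 and -0.927 rad) or (horizontal distance between tank_bar and station3 below 0.03 m and value of joint selector between 0.927 and 1.167 rad) or (horizontal distance between tank_bar and station4 below 0.03 m and value of joint selector between 1.974 and 2.214 rad))).
It fails at once if the tab is pinched: both of its faces are pressed by the fingers at once (more than 1.5 N each) (contact force between the fingers and tab_left above 1.5 N and contact force between the fingers and tab_right above 1.5 N).
It fails at once if the tab is pushed roughly, with more than 25 N (contact force between the fingers and tab_left above 25 N or contact force between the fingers and tab_right above 25 N).
It fails at once if a loose thing is moved or lifted by more than 30 mm (distance of any of pen, nozzle_tin, test_stone, plaster_bowl, brush, hammer, glue_jar from where it was at the start of the episode above 0.03 m).
It also fails if it takes over 48 s, if anything falls off the work surface, if the arm or the gripper's body presses on something with over 40 N, if the wrist force passes 120 N, or if a joint passes its speed limit or range.

## Working session

There is one attempt and no reset: what is moved stays moved. The work goes in short steps, Python scripts to look and compute and a tool call to move; the robot and the scene stay as the last step left them, time stands still between calls to the robot, and variables do not carry over. Pictures are saved under pics/ and viewed, at most 10 in all, crops included, and the job is handed in when it is done.

Besides the shell and the picture viewer there is one more tool, called after "Emit:" as a command line: name --pt "numbers of a row" for each row, then --argument value for the rest. move_arm: Moves the arm, as the interface text tells. Shift numbers are shares of 120 mm and turn numbers shares of pi/2 rad, none past 1 either way. Its arguments: {"type":"object","properties":{"moves":{"type":"array"},"gripper":{"type":"number"},"newtons":{"type":"number"}},"required":["moves"]}

```bash
mkdir -p pics
cat > h.py <<'E'
import numpy as np, cv2
from plant import robot
def ray(cam,uv,z):
    m=robot.camera_model(cam);K=np.array(m["camera_matrix"],float);k1=m["k1"]
    d=(np.array(uv)-K[:2,2])/[K[0,0],K[1,1]]
    s=d.copy()
    for _ in range(20): s=d/(1+k1*(s@s))
    R=cv2.Rodrigues(np.array(m["rvec"],float))[0];t=np.array(m["tvec"],float).ravel()
    c=-R.T@t; v=R.T@np.array([s[0],s[1],1]); return c+v*(z-c[2])/v[2]
def lm(cam,n,z):
    r=robot.landmark_of(cam,n)
    if not r: return None
    p=np.array(r[0]["centre"])*[560,420]
    return r[0]["score"],p.round(1),ray(cam,p,z).round(4)
E
python3 - <<'E'
from h import *
for c in("top","scene"):
    cv2.imwrite(f"pics/{c}0.png",robot.read_camera(c))
    for n,z in(("tank_bar",.1),("tank_dome",.1),("tank_knob",.1),("tank_hex",.1),("purge_top",.159),("tab",.174),("valve_axis",.174),("blaster",0)):
        print(c,n,lm(c,n,z))
s=robot.sense();print(s["time"],s["tool_pos"],s["tcp_rot"],s["ft_force"])
E
```

```text
top tank_bar (0.78, array([328.4, 174.4]), array([ 0.6198, -0.133 ,  0.1   ]))
top tank_dome (0.77, array([270.7, 217.3]), array([0.4574, 0.0733, 0.1   ]))
top tank_knob (0.52, array([335.3, 215.2]), array([ 0.4709, -0.1604,  0.1   ]))
top tank_hex (0.49, array([264.7, 184.6]), array([0.5759, 0.0983, 0.1   ]))
top purge_top (0.61, array([295.6, 162.7]), array([ 0.6482, -0.0101,  0.159 ]))
top tab (0.71, array([303.8, 211.2]), array([ 0.4762, -0.0415,  0.174 ]))
top valve_axis (0.6, array([301. , 195.6]), array([ 0.5303, -0.0307,  0.174 ]))
top blaster (0.65, array([300.6, 202. ]), array([ 0.5261, -0.0385,  0.    ]))
scene tank_bar (0.76, array([218. , 244.7]), array([ 0.6195, -0.1346,  0.1   ]))
scene tank_dome (0.88, array([302.6, 209.4]), array([0.4525, 0.0704, 0.1   ]))
scene tank_knob (0.64, array([201.1, 223.4]), array([ 0.5546, -0.2046,  0.1   ]))
scene tank_hex (0.97, array([304.1, 245.3]), array([0.581 , 0.0961, 0.1   ]))
scene purge_top (0.42, array([260.3, 248.5]), array([ 0.6549, -0.0039,  0.159 ]))
scene tab (0.85, array([263. , 189.9]), array([ 0.4651, -0.0401,  0.174 ]))
scene valve_axis (0.64, array([261.6, 208.5]), array([ 0.5344, -0.0278,  0.174 ]))
scene blaster (0.62, array([262.7, 190.8]), array([ 0.3024, -0.0903,  0.    ]))
0.9 [0.22306598 0.63707717 0.2265795 ] [-3.09712274e+00  5.26537862e-01  7.54529725e-06] [-0.63686845 -0.08739876  0.34760434]
```

View pics/top0.png

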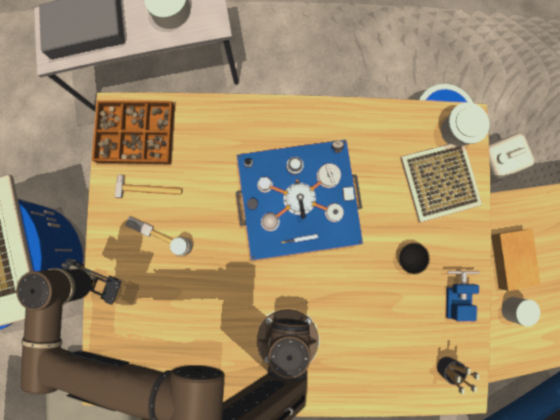

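View pics/scene0.png

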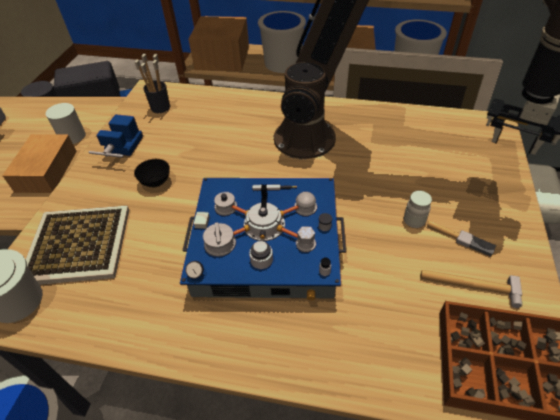

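The tank with the bar (top 329,174; scene 218,240) is at bearing 300°, which is station4. The pointer is at closed, and the tab shows at scene (263,190). I'll shut the gripper and travel over while fitting the unit's pose.

Emit:
move_arm --pt "0.32 0.41 -0.06 0 0 0" --pt "0.64 0.82 -0.12 0 0 0" --pt "0.64 0.82 -0.12 0 0 0" --pt "0.64 0.82 -0.12 0 0 0" --gripper -1 --newtons 20

```text
time: 1.3
tool_pos: [0.264, 0.5162, 0.2425]
tcp_rot: [-3.095, 0.529, 0.0]
ft_force: [-1.0, 1.1, 0.3]
grip_width: 0.0612
grasp_force: 0.0
```

Emit:
move_arm --pt "0.32 0.41 -0.06 0 0 0" --pt "0.64 0.82 -0.12 0 0 0" --pt "0.64 0.82 -0.12 0 0 0"

```text
time: 1.6
tool_pos: [0.3035, 0.3982, 0.2559]
tcp_rot: [-3.097, 0.527, -0.0]
ft_force: [0.2, -0.3, 0.7]
grip_width: 0.0371
grasp_force: 0.0
```

Emit:
move_arm --pt "0.32 0.41 -0.06 0 0 0" --pt "0.64 0.82 -0.12 0 0 0" --pt "0.64 0.82 -0.12 0 0 0"

```text
time: 1.9
tool_pos: [0.3435, 0.2801, 0.2706]
tcp_rot: [-3.096, 0.527, -0.001]
ft_force: [0.9, 0.2, 0.7]
grip_width: 0.0133
grasp_force: 0.0
```

Emit:
move_arm --pt "0.32 0.41 -0.06 0 0 0" --pt "0.64 0.82 -0.12 0 0 0" --pt "0.64 0.82 -0.12 0 0 0" --pt "0.64 0.82 -0.12 0 0 0"

```text
time: 2.3
tool_pos: [0.3838, 0.1622, 0.285]
tcp_rot: [-3.095, 0.531, -0.002]
ft_force: [0.1, 1.2, 0.5]
grip_width: 0.0006
grasp_force: 0.0
```

Run:
```python
from h import *
s=robot.sense();print(s["time"],s["tool_pos"],s["tcp_rot"],s["joint_positions"],s["grip_width"])
cv2.imwrite("pics/w0.png",robot.read_camera("wrist"))
for n,z in(("tank_bar",.1),("tank_dome",.1),("tank_knob",.1),("tank_hex",.1),("purge_top",.159),("tab",.174),("valve_axis",.174)): print(n,lm("wrist",n,z))
from scipy.optimize import least_squares
P=[((.6198,-.133),.135,300),((.6195,-.1346),.135,300),((.4574,.0733),.135,120),((.4525,.0704),.135,120),((.4709,-.1604),.135,240),((.5759,.0983),.135,60),((.581,.0961),.135,60),((.6482,-.0101),.12,0),((.6549,-.0039),.12,0),((.4762,-.0415),.061,180),((.4651,-.0401),.061,180),((.5303,-.0307),0,0),((.5344,-.0278),0,0)]
f=lambda q:np.concatenate([np.array(p)-q[:2]-r*np.array([np.cos(np.radians(b)+q[2]),np.sin(np.radians(b)+q[2])]) for p,r,b in P])
o=least_squares(f,[.53,-.03,.2],loss="soft_l1",f_scale=.004);print(o.x);print((f(o.x).reshape(-1,2)*1000).round(1).tolist())
```

```text
2.3 [0.38380361 0.16216949 0.28499909] [-3.09516891e+00  5.30921266e-01 -1.66709394e-03] [ 8.78463780e-01 -1.24966745e-01 -4.15330196e-01  3.25902145e-04
 -1.27884726e+00  3.52481025e-01] 0.0006135826213700881
tank_bar None
tank_dome (0.83, array([333.1, 115.5]), array([0.4427, 0.0791, 0.1   ]))
tank_knob (0.65, array([530.6,   9.8]), array([ 0.4803, -0.1527,  0.1   ]))
tank_hex (0.17, array([259.8,  81.4]), array([0.5017, 0.1431, 0.1   ]))
purge_top (0.25, array([257.9,  83.5]), array([0.4917, 0.145 , 0.159 ]))
tab (0.66, array([470.6,  39.3]), array([ 0.4664, -0.0339,  0.174 ]))
valve_axis None
[ 0.53309822 -0.03014546  0.16887493]
[[0.5, 1.1], [0.2, -0.5], [10.5, -0.5], [5.6, -3.4], [-15.3, -3.7], [-4.1, 1.9], [1.0, -0.3], [-3.2, -0.1], [3.5, 6.1], [3.2, -1.1], [-7.9, 0.3], [-2.8, -0.6], [1.3, 2.3]]
```

View pics/w0.png

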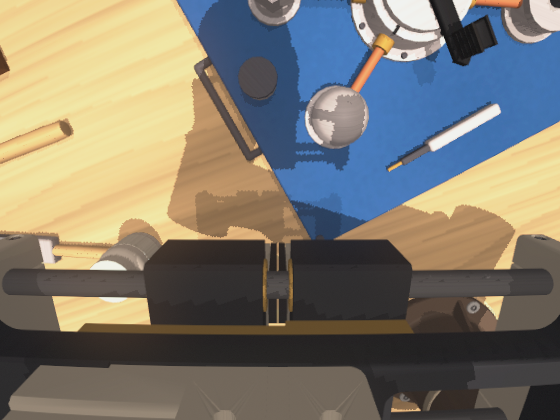

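The wrist view shows the tab at about (470,40), the dome tank at (337,115) and the pen at (440,140). Next I'll turn the tool and get nearer for a better look.

Emit:
move_arm --pt "0.25 0.27 0 0 0 -0.09" --pt "0.5 0.54 0 0 0 -0.18" --pt "0.5 0.54 0 0 0 -0.27" --pt "0.5 0.54 0 0 0 -0.36" --pt "0.5 0.54 0 0 0 -0.45" --pt "0.5 0.54 0 0 0 -0.51" --pt "0.5 0.54 0 0 0 -0.51"

```text
time: 3.4
tool_pos: [0.4182, 0.0835, 0.284]
tcp_rot: [3.056, 0.726, -0.0]
ft_force: [-0.3, 0.4, -0.2]
grip_width: -0.0
grasp_force: 0.0
```

```bash
cat >> h.py <<'E'
def go(x,y,z):
    s=robot.sense();R=cv2.Rodrigues(np.array(s["tcp_rot"]))[0]
    p=np.array(s["tool_pos"]);print("t",round(s["time"],2),"p",p.round(4),"ft",np.round(s["ft_force"],1),"xyaw",np.degrees(np.arctan2(R[1,0],R[0,0])).round(1),"j",np.round(s["joint_positions"],2),"share",(R.T@(np.array([x,y,z])-p)/.12).round(3))
E
python3 - <<'E'
from h import *
go(.453,0,.28)
cv2.imwrite("pics/w1.png",robot.read_camera("wrist"))
for n,z in(("tank_bar",.1),("tank_dome",.1),("tank_knob",.1),("tank_hex",.1),("purge_top",.159),("tab",.174),("valve_axis",.174)): print(n,lm("wrist",n,z))
E
```

```text
t 3.4 p [0.4182 0.0835 0.284 ] ft [-0.3  0.4 -0.2] xyaw 26.7 j [ 0.66 -0.1  -0.4  -0.   -1.28  1.37] share [-0.054  0.752  0.034]
tank_bar (0.82, array([521.4, 124.4]), array([ 0.6118, -0.1298,  0.1   ]))
tank_dome (0.86, array([291., 176.]), array([0.441 , 0.0776, 0.1   ]))
tank_knob (0.91, array([473.5, 230.9]), array([ 0.4817, -0.1546,  0.1   ]))
tank_hex (0.91, array([331.5,  52.6]), array([0.5759, 0.0989, 0.1   ]))
purge_top (0.89, array([488.6,  21.5]), array([ 0.6466, -0.0078,  0.159 ]))
tab (0.95, array([419.8, 219.2]), array([ 0.4682, -0.042 ,  0.174 ]))
valve_axis (0.61, array([444.2, 157.8]), array([ 0.5267, -0.03  ,  0.174 ]))
```

View pics/w1.png

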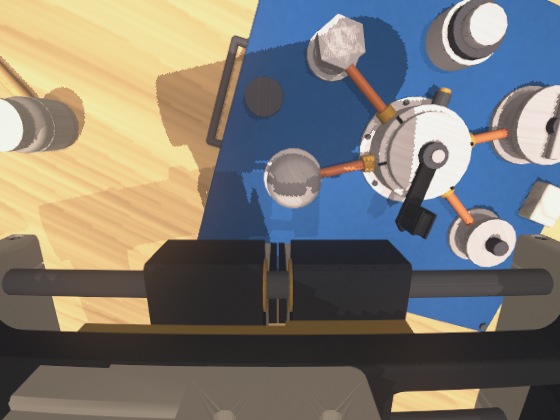

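The wrist view shows all four tanks clearly: bar tank (530,125), knob (483,240), tab (418,220). They fit a centre of (0.528,-0.028) and a yaw of 9.7°. Now I'll go beside the tab and down.

Emit:
move_arm --pt "-0.04 0.36 0 0 0 0" --pt "-0.08 0.72 0 0 0 0" --pt "-0.08 0.72 0.2 0 0 0" --pt "-0.08 0.72 0.4 0 0 0" --pt "-0.08 0.72 0.6 0 0 0" --pt "-0.08 0.72 0.8 0 0 0" --pt "-0.08 0.72 0.95 0 0 0" --pt "-0.08 0.72 0.95 0 0 0"

```text
time: 4.6
tool_pos: [0.4467, 0.0009, 0.168]
tcp_rot: [3.057, 0.721, -0.007]
ft_force: [-0.6, 0.9, 0.6]
grip_width: 0.0003
grasp_force: 0.0
```

Run:
```python
from h import *
go(.4484,.0014,.17)
cv2.imwrite("pics/w2.png",robot.read_camera("wrist"))
print(lm("wrist","tab",.174))
```

```text
t 4.6 p [0.4467 0.0009 0.168 ] ft [-0.6  0.9  0.6] xyaw 26.5 j [ 0.45  0.03 -0.55 -0.   -1.    1.59] share [ 0.014  0.003 -0.017]
(0.34, array([135.1,  67.9]), array([0.5074, 0.1079, 0.174 ]))
```

View pics/w2.png

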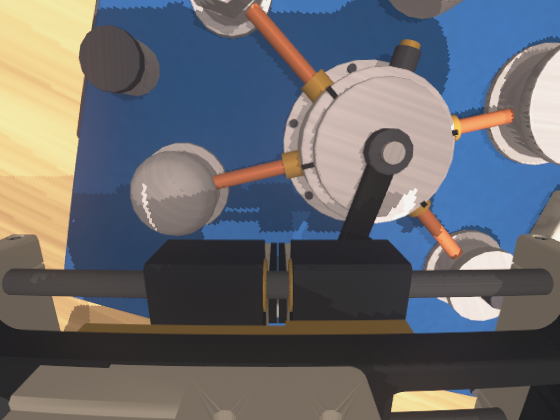

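The hub is at (393,150) and the pointer runs down to the right of the fingers, so the fingers are beside the tab without contact. Starting a gentle push along tool +y.

Emit:
move_arm --pt "0 0.03 0 0 0 0" --pt "0 0.06 0 0 0 0" --pt "0 0.09 0 0 0 0" --pt "0 0.12 0 0 0 0" --pt "0 0.15 0 0 0 0" --pt "0 0.18 0 0 0 0" --pt "0 0.2 0 0 0 0" --pt "0 0.22 0 0 0 0"

```text
time: 5.5
tool_pos: [0.4584, -0.0224, 0.1696]
tcp_rot: [-3.057, -0.721, 0.005]
ft_force: [-6.4, 3.8, 1.8]
grip_width: 0.0001
grasp_force: 2.7
```

Emit:
move_arm --pt "0 0.02 0 0 0 0" --pt "0 0.04 0 0 0 0" --pt "0 0.06 0 0 0 0" --pt "0 0.08 0 0 0 0" --pt "0 0.1 0 0 0 0" --pt "0 0.12 0 0 0 0" --pt "0 0.14 0 0 0 0" --pt "0 0.16 0 0 0 0"

```text
time: 6.3
tool_pos: [0.4671, -0.0396, 0.1694]
tcp_rot: [-3.057, -0.722, 0.005]
ft_force: [-3.9, 1.7, -0.1]
grip_width: 0.0001
grasp_force: 1.8
```

Run:
```python
from h import *
go(.4718,-.045,.17)
cv2.imwrite("pics/w3.png",robot.read_camera("wrist"))
print(lm("wrist","tab",.174))
```

```text
t 6.3 p [ 0.4671 -0.0396  0.1694] ft [-3.9  1.7 -0.1] xyaw 26.6 j [ 0.34  0.07 -0.51 -0.   -1.    1.7 ] share [ 0.015  0.058 -0.005]
None
```

View pics/w3.png

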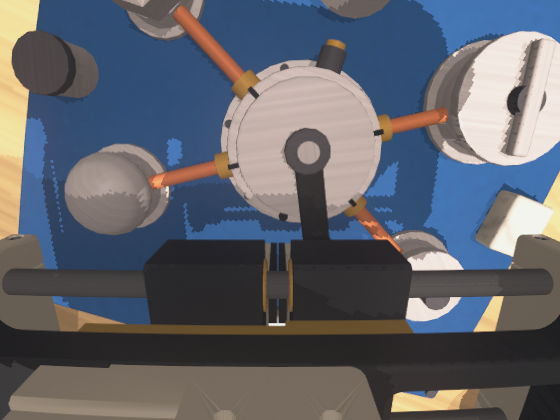

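The pointer has come round to about (318,235) from the hub at (308,150), near half-way, with only 4 N on the tool. I'll push on gently until it trips.

Emit:
move_arm --pt "0 0.02 0 0 0 0" --pt "0 0.04 0 0 0 0" --pt "0 0.06 0 0 0 0" --pt "0 0.08 0 0 0 0" --pt "0 0.1 0 0 0 0" --pt "0 0.1 0 0 0 0" --pt "0 0.1 0 0 0 0"

```text
time: 7.1
tool_pos: [0.4742, -0.0502, 0.1703]
tcp_rot: [3.057, 0.722, 0.0]
ft_force: [0.4, 0.0, 0.1]
grip_width: 0.0004
grasp_force: 0.0
```

Run:
```python
from h import *
go(.4718,-.045,.17)
cv2.imwrite("pics/w4.png",robot.read_camera("wrist"))
print(lm("wrist","tab",.174))
robot.read_camera("top");print(lm("top","tab",.174))
robot.read_camera("scene");print(lm("scene","tab",.174))
```

```text
t 7.1 p [ 0.4742 -0.0502  0.1703] ft [0.4 0.  0.1] xyaw 26.6 j [ 0.31  0.08 -0.49  0.   -1.    1.73] share [ 0.001 -0.048  0.002]
(0.85, array([349. , 248.8]), array([ 0.498 , -0.0825,  0.174 ]))
None
(0.87, array([244.1, 198.4]), array([ 0.5061, -0.0838,  0.174 ]))
```

View pics/w4.png

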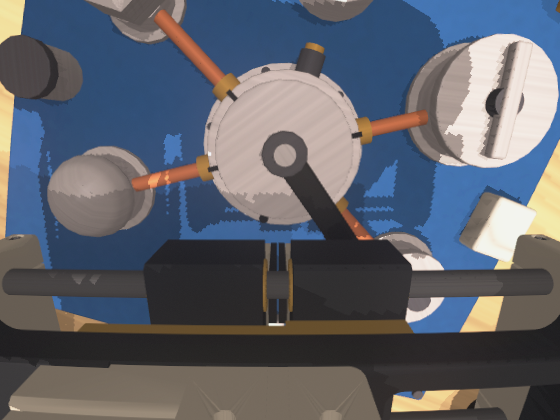

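The pointer clicked into the 240° position (the tab measures (0.506,-0.084) against (0.507,-0.085) expected). Repositioning for the second push, using tool x.

Emit:
move_arm --pt "-0.2 0 0 0 0 0" --pt "-0.2 0.02 0 0 0 0.09" --pt "-0.2 0.06 0 0 0 0.18" --pt "-0.2 0.12 0 0 0 0.27" --pt "-0.2 0.18 0 0 0 0.33" --pt "-0.2 0.21 0 0 0 0.33" --pt "-0.2 0.21 0 0 0 0.33"

```text
time: 8.1
tool_pos: [0.4639, -0.0835, 0.1701]
tcp_rot: [3.14, -0.081, -0.0]
ft_force: [-0.3, 0.6, -0.6]
grip_width: 0.0005
grasp_force: 0.0
```

Run:
```python
from h import *
go(.4647,-.0834,.17)
```

```text
t 8.1 p [ 0.4639 -0.0835  0.1701] ft [-0.3  0.6 -0.6] xyaw -3.0 j [ 0.24  0.07 -0.5   0.   -1.    1.28] share [ 0.006 -0.001  0.001]
```

Emit:
move_arm --pt "0.03 0 0 0 0 0" --pt "0.06 0 0 0 0 0" --pt "0.09 0 0 0 0 0" --pt "0.12 0 0 0 0 0" --pt "0.15 0 0 0 0 0" --pt "0.18 0 0 0 0 0" --pt "0.21 0 0 0 0 0" --pt "0.23 0 0 0 0 0"

```text
time: 8.9
tool_pos: [0.4896, -0.0857, 0.1696]
tcp_rot: [3.139, -0.086, -0.007]
ft_force: [-6.3, -3.5, 2.8]
grip_width: 0.0004
grasp_force: 3.3
```

Emit:
move_arm --pt "0.02 0 0 0 0 0" --pt "0.04 0 0 0 0 0" --pt "0.06 0 0 0 0 0" --pt "0.08 0 0 0 0 0" --pt "0.1 0 0 0 0 0" --pt "0.12 0 0 0 0 0" --pt "0.14 0 0 0 0 0" --pt "0.16 0 0 0 0 0"

```text
time: 9.7
tool_pos: [0.5087, -0.0867, 0.1694]
tcp_rot: [3.139, -0.086, -0.007]
ft_force: [-4.8, -4.9, 0.5]
grip_width: 0.0006
grasp_force: 2.5
```

Emit:
move_arm --pt "0.02 0 0 0 0 0" --pt "0.04 0 0 0 0 0" --pt "0.06 0 0 0 0 0" --pt "0.08 0 0 0 0 0" --pt "0.1 0 0 0 0 0" --pt "0.1 0 0 0 0 0"

```text
time: 10.3
tool_pos: [0.5239, -0.0862, 0.1705]
tcp_rot: [-3.14, 0.084, -0.003]
ft_force: [0.3, 0.9, -0.5]
grip_width: 0.0004
grasp_force: 0.0
```

Run:
```python
from h import *
go(.5246,-.0869,.17)
cv2.imwrite("pics/w5.png",robot.read_camera("wrist"))
print(lm("wrist","tab",.174))
robot.read_camera("scene");print(lm("scene","tab",.174))
```

```text
t 10.3 p [ 0.5239 -0.0862  0.1705] ft [ 0.3  0.9 -0.5] xyaw -3.1 j [ 0.21  0.17 -0.39  0.   -1.02  1.31] share [0.007 0.006 0.004]
(0.58, array([273.9, 222. ]), array([ 0.5458, -0.0856,  0.174 ]))
(0.85, array([241.1, 207.4]), array([ 0.54  , -0.0833,  0.174 ]))
```

View pics/w5.png

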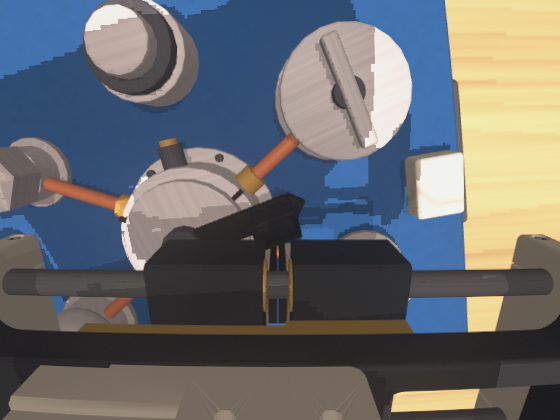

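The pointer runs from the hub (183,235) to the tab (295,210), still short of the bar tank (345,90). There is no contact force, so it may be mid-swing. I'll back off and look again.

Emit:
move_arm --pt "-0.1 0 0 0 0 0" --pt "-0.25 0 -0.3 0 0 0" --pt "-0.4 0 -0.6 0 0 0" --pt "-0.5 0 -0.9 0 0 0" --pt "-0.5 0 -0.9 0 0 0"

```text
time: 11.0
tool_pos: [0.4634, -0.0833, 0.2837]
tcp_rot: [-3.139, 0.084, -0.015]
ft_force: [0.4, 0.9, -1.2]
grip_width: 0.0008
grasp_force: 0.0
```

Run:
```python
from h import *
go(.5246,-.0869,.17)
cv2.imwrite("pics/w6.png",robot.read_camera("wrist"))
for n,z in(("tab",.174),("purge_top",.159),("valve_axis",.174),("tank_bar",.1)):print(n,lm("wrist",n,z))
robot.read_camera("scene");print(lm("scene","tab",.174),lm("scene","purge_top",.159))
```

```text
t 11.0 p [ 0.4634 -0.0833  0.2837] ft [ 0.4  0.9 -1.2] xyaw -3.1 j [ 0.24 -0.03 -0.33  0.   -1.26  1.27] share [0.502 0.004 0.953]
tab (0.69, array([107.6, 104.7]), array([0.562 , 0.0559, 0.174 ]))
purge_top (0.72, array([176.4,   0. ]), array([ 0.6413, -0.0094,  0.159 ]))
valve_axis (0.88, array([211. , 143.8]), array([ 0.5232, -0.0297,  0.174 ]))
tank_bar (0.86, array([315. ,  49.7]), array([ 0.6086, -0.1297,  0.1   ]))
(0.6, array([242.2, 214.9]), array([ 0.5657, -0.0733,  0.174 ])) (0.52, array([260.6, 243. ]), array([ 0.6377, -0.0071,  0.159 ]))
```

View pics/w6.png

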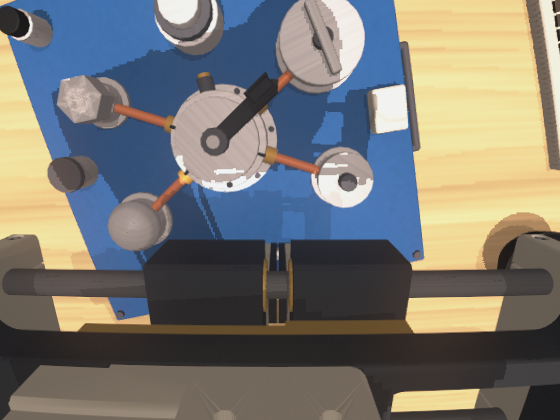

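The pointer now lies over the bar tank's hose: the tab at (262,95) is in line with the lid at (320,40), and its measured (0.566,-0.073) matches the expected (0.567,-0.075). On to the purge button.

Emit:
move_arm --pt "0.25 -0.12 0 0 0 0" --pt "0.5 -0.24 0 0 0 0" --pt "0.74 -0.35 0 0 0 0" --pt "0.74 -0.35 0 0 0 0"

```text
time: 11.8
tool_pos: [0.5562, -0.045, 0.276]
tcp_rot: [3.139, -0.084, -0.004]
ft_force: [-1.7, 0.1, -1.4]
grip_width: 0.0004
grasp_force: 0.0
```

Emit:
move_arm --pt "0.25 -0.12 0 0 0 0" --pt "0.5 -0.24 0 0 0 0" --pt "0.74 -0.35 0 0 0 0" --pt "0.74 -0.35 0 0 0 0" --pt "0.74 -0.35 0.3 0 0 0" --pt "0.74 -0.35 0.6 0 0 0" --pt "0.74 -0.35 0.85 0 0 0" --pt "0.74 -0.35 0.85 0 0 0"

```text
time: 12.6
tool_pos: [0.6411, -0.0096, 0.171]
tcp_rot: [3.139, -0.086, -0.014]
ft_force: [-0.1, -0.4, -0.1]
grip_width: 0.0003
grasp_force: 0.0
```

Run:
```python
from h import *
go(.645,-.008,.151)
```

```text
t 12.6 p [ 0.6411 -0.0096  0.171 ] ft [-0.1 -0.4 -0.1] xyaw -3.1 j [ 0.29  0.35 -0.14 -0.   -1.1   1.23] share [ 0.033 -0.015  0.166]
```

Emit:
move_arm --pt "0.03 -0.01 0.03 0 0 0" --pt "0.03 -0.01 0.06 0 0 0" --pt "0.03 -0.01 0.09 0 0 0" --pt "0.03 -0.01 0.12 0 0 0" --pt "0.03 -0.01 0.14 0 0 0" --pt "0.03 -0.01 0.16 0 0 0" --pt "0.03 -0.01 0.16 0 0 0"

```text
time: 13.3
tool_pos: [0.6483, -0.0079, 0.1572]
tcp_rot: [3.14, -0.085, 0.001]
ft_force: [-0.8, 0.4, 3.4]
grip_width: 0.0006
grasp_force: 1.4
```

Emit:
move_arm --pt "0 0 0.02 0 0 0" --pt "0 0 0.04 0 0 0" --pt "0 0 0.06 0 0 0" --pt "0 0 0.06 0 0 0"

```text
time: 13.7
tool_pos: [0.6485, -0.0079, 0.1512]
tcp_rot: [3.14, -0.084, 0.002]
ft_force: [-5.6, 1.3, 12.4]
grip_width: 0.0004
grasp_force: 6.0
```

Emit:
move_arm --pt "0 0 0.02 0 0 0" --pt "0 0 0.02 0 0 0" --pt "0 0 0.02 0 0 0"

```text
time: 14.0
tool_pos: [0.6486, -0.008, 0.151]
tcp_rot: [3.14, -0.083, 0.004]
ft_force: [-11.2, 3.4, 23.8]
grip_width: 0.0002
grasp_force: 12.2
```

Emit:
move_arm --pt "0 0 -0.2 0 0 0" --pt "0 0 -0.5 0 0 0" --pt "0 0 -0.9 0 0 0" --pt "0 0 -0.9 0 0 0"

```text
time: 14.4
tool_pos: [0.6515, -0.008, 0.2626]
tcp_rot: [-3.139, 0.084, -0.017]
ft_force: [0.1, -0.4, 0.6]
grip_width: 0.0004
grasp_force: 0.0
```

Emit:
move_arm --pt "-0.3 0 0 0 0 0" --pt "-0.7 0 -0.2 0 0 0" --pt "-1 0 -0.2 0 0 0" --pt "-1 0 -0.2 0 0 0"

```text
time: 14.8
tool_pos: [0.5251, -0.0015, 0.2807]
tcp_rot: [-3.139, 0.084, -0.003]
ft_force: [0.6, -0.7, 0.7]
grip_width: 0.0005
grasp_force: 0.0
```

Run:
```python
from h import *
go(.645,-.008,.151)
cv2.imwrite("pics/w7.png",robot.read_camera("wrist"))
for n,z in(("tab",.174),("purge_top",.159)):print(n,lm("wrist",n,z))
robot.read_camera("scene");print(lm("scene","tab",.174),lm("scene","purge_top",.159))
```

```text
t 14.8 p [ 0.5251 -0.0015  0.2807] ft [ 0.6 -0.7  0.7] xyaw -3.1 j [ 0.37  0.08 -0.23 -0.   -1.26  1.15] share [0.998 0.003 1.083]
tab (0.83, array([356.9, 162.6]), array([ 0.5666, -0.0731,  0.174 ]))
purge_top (0.88, array([275.3,  65.3]), array([ 0.6523, -0.0061,  0.159 ]))
(0.87, array([241.5, 214.3]), array([ 0.5638, -0.0756,  0.174 ])) (0.43, array([262. , 247.5]), array([ 6.511e-01, -3.000e-04,  1.590e-01]))
```

View pics/w7.png

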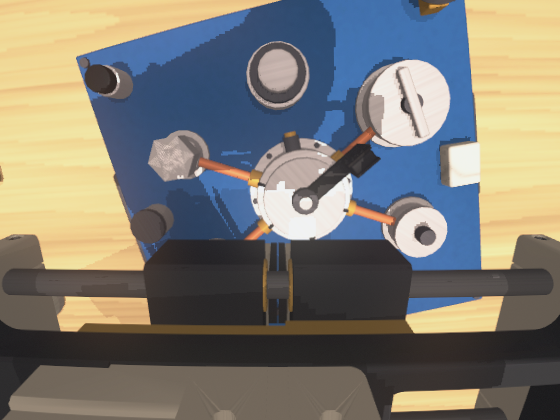

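The pointer (tab at 360,160) still aims at the bar tank (405,100). The purge button (275,70) is clear of the gripper and up. It bottomed at z=0.151 with 24 N, which is the full 8 mm.

```bash
python3 -c "
from plant import robot
print(robot.sign_off())"
```

```text
the job is handed in; nothing more can be done
None
```

The selector is clicked home on the wide bar-lidded tank (station 4), the purge button was then pressed fully down and released, and the job is handed in; no verdict came back from the hand-in.

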